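Clear the smith's stack: case the silver box, put the forming blocks away

ROBOT

A 6-joint arm with a two-finger parallel gripper is mounted at the origin on the work surface. World frame = base frame: x ahead of the robot, y to its left, z up, the work surface at z = 0. Lengths are in m, angles in rad, forces in N, time in s.
With the tool pointing down it reaches from about 0.35 to 0.775 m from the base axis. Payload 5.5 kg.
Tool frame: the origin (TCP) lies at the very end of the fingers, on their centre line; the grasp point (between the pads) lies 19 mm behind it; z points along the fingers, y is the line along which they close (so a half turn about z gives the same grasp; the last joint's range is limited). The gripper opens to 85 mm and grips with 20 to 120 N. Pads are 22 mm wide; open, the fingers measure 114 mm over their backs; the gripper's body (76 mm by 85 mm) begins 54 mm behind the grasp point. The pads swing forward as they close: fully open they stand 13 mm farther back than shut.
Start: joints at [1.154, 0.313, 0.046, 1.304, 0, 1.431], TCP at [0.157, 0.553, 0.231] pointing down, gripper open.
Joint ranges: [-2.76, 2.76], [-0.86, 1.69], [-1.03, 1.26], [-2.2, 2.34], [-1.47, 1.5], [-3.14, 3.14]. Speed limits (rad/s): [2.57, 2.57, 3.14, 3.14, 3.14, 3.14].

INTERFACE

Orientations are given as a unit quaternion [w, x, y, z].
In Python, from workcell import get_state, read_camera, hand_in gives the robot as it stands.
- The arm moves only by the tool send_rows, never from a script. Its argument "increments" is a list of rows, each an object of numbers: "dx", "dy", "dz": the shift along the world's x, y, z in units of 25 mm (1.0 is 25 mm); "roll": the turn about the world's z in units of 8 degrees (1.0 is 8 degrees); "claw": the opening, from -1 (shut) to 1 (fully open). In form: [{"dx": .., "dy": .., "dz": .., "roll": .., "claw": ..}, ...]. A call has exactly 5 rows; each row is the pose to reach, as a shift and turn from the pose commanded when the call began; what a row does not reach only later rows make up. A row lasts 1/8 s, in which the tool goes at most 62.5 mm and 10.7 degrees, less where a joint would pass 70% of its speed; a pose out of reach is approached as far as the arm can. A call with a gripper value outside its range is refused whole. The fingers move at their own pace and stop on an object; "grip_force" is the grip in N (left out, the last holds). Time passes only in rows, so rows that repeat a pose let the fingers close, or fill a call up. It gives the time, the measured TCP pose, the force, the opening and the grip force at its end, in the units of the state.
- get_state(): the state, without advancing time (a new reading comes with each control period).
- read_camera(name): name is "scene" or "top" or "wrist"; returns a dict with "image" (420x560x3 uint8, blue, green, red), "fx", "fy", "cx", "cy" (pixels), "world_to_cam" (4x4, takes a point from world to camera coordinates). Camera axes: x right, y up, looking along -z (the intrinsics and any distortion apply to the point x, -y, -z); pixel columns grow to the right and rows downward; lengths in m; the calibration is good to about 2 mm. A picture is of the moment at which its call begins. There is no depth.
- hand_in(): hands the job in; it is judged then, once.
The state is a dict: "clock": time; "joint_pos": joint angles; "qvel": joint speeds; "tau": joint torques, N m; "tcp_pos": TCP position; "orientation": TCP orientation; "wrist_force": force on the tool from outside, world axes, zero at the start; "ft_torque": the same for the moment, N m; "finger_gap": finger opening in m; "grip_force": force on a finger pad.
Only numpy, scipy, OpenCV 4.12 (cv2) and the standard library are available. Lean on these libraries where they do the work, as an engineer would, in place of code of your own. Each camera call takes 0.05 s, during which the arm holds its last target. There are 200 camera calls.

TASK

Take apart the stack on the smith's bench: lay the round silver box upright inside the wooden case and leave the case shut, and put the oblong, the round and the square metal block each flat in the holder whose pocket has its shape, near the pocket's middle. Leave the small glass jar with the red cap standing where it is.

Things in the scene. Friction and masses are not known exactly. Their poses are not given: they have to be found in the camera images.
- silver_box: round silver-coloured keepsake box, closed and rigid, 40 mm across, 20 mm tall (side vertical to 16 mm, then a low dome), about 70 g. Top of the stack. Origin: centre of its underside; z up.
- oblong_block: dark steel oblong forming block, 56 (its x) x 28 (its y) x 16 mm, with four dark lines across its top, about 190 g. Second from the top of the stack, under the silver box. Origin: centre of its underside; z up.
- round_block: solid brass disc-shaped forming block, 50 mm diameter, 20 mm tall, about 320 g. Third from the top of the stack, under the oblong block. Origin: centre of its underside; z up.
- square_block: bright steel square bench block, 60 x 60 x 18 mm (x, y, z), about 500 g. Bottom of the stack, on the bench. Origin: centre of its underside; z up.
- square_holder: fixed flat wooden holder, 96 x 96 x 10 mm, with a dark-floored pocket in its top, 4 mm deep, centred; the pocket is square, 76 x 76 mm, sides along its x and y. Its place is for the square block. Origin: centre of the underside; the pocket's floor is 6 mm and the rim 10 mm above it.
- round_holder: fixed flat wooden holder, 96 x 96 x 10 mm, with a dark-floored pocket in its top, 4 mm deep, centred; the pocket is round, 66 mm diameter. Its place is for the round block. Origin: centre of the underside; the pocket's floor is 6 mm and the rim 10 mm above it.
- oblong_holder: fixed flat wooden holder, 96 x 96 x 10 mm, with a dark-floored pocket in its top, 4 mm deep, centred; the pocket is oblong, 72 mm along its x by 44 mm along its y. Its place is for the oblong block. Origin: centre of the underside; the pocket's floor is 6 mm and the rim 10 mm above it.
- case: fixed dark wooden case with a hinged lid, outside 80 (its x) x 115 (its y) x 32 mm tall without the lid, walls and floor 5 mm: inside 70 x 105 mm, 27 mm deep. Origin: centre of the underside, z up. The hinge line runs along its y at x = +40, z = 32.5 mm. With the lid shut, the middle of the lid knob's head lies at x = -10, y = 0, z = 75.5 mm.
- case_lid (a joint): lid of the case, 8 mm thick: 0 = shut flat on the rim, grows as it opens, to 1.9 rad (1.57 = upright over the hinge). Stiff hinge: it stays where it is left. Starts up to 0.25 rad ajar. Brass knob on it: round head 28 mm across, 20 mm tall, on a thin neck; head's middle 50 mm from the hinge line along the lid and 43 mm above it; it turns with the lid.
- jar: small glass jar with a red cap, 48 mm diameter, 62 mm tall, about 150 g, a bystander that stands among the other things. Origin: centre of its underside.
There are look-alikes about, which are no part of the job. There is more than one size of the oblong_block; the one meant has the size given above. There is more than one size of the round_block; the one meant has the size given above.

How it is judged:
By the outcome, as a careful person would: the job done as asked, in the order asked, and still so for the second after the job is handed in, with the robot touching nothing.
It also fails if it takes over 144 s, if anything falls off the work surface, if the arm or the gripper's body presses on something with over 40 N, if the wrist force passes 120 N, or if a joint passes its speed limit or range.

## Working session

There is one attempt and no reset: what is moved stays moved. The work goes in short steps, Python scripts to look and compute and a tool call to move; the robot and the scene stay as the last step left them, time stands still between calls to the robot, and variables do not carry over. Pictures are saved under pics/ and viewed, at most 14 in all, crops included, and the job is handed in when it is done.

Besides the shell and the picture viewer there is one more tool, called after "Call:" as name([rows], argument=value, ...), one row to a line, values as JSON. send_rows: Moves the arm, as the interface text tells. Its arguments: {"type":"object","properties":{"increments":{"type":"array","items":{"type":"object","properties":{"dx":{"type":"number"},"dy":{"type":"number"},"dz":{"type":"number"},"roll":{"type":"number"},"claw":{"type":"number"}}}},"grip_force":{"type":"number"}},"required":["increments"]}

```bash
ls; mkdir -p pics
python3 - <<'E'
from workcell import *
import cv2,numpy as np,pickle
d={}
for n in("top","scene"):
    c=read_camera(n);d[n]=c;cv2.imwrite(f"pics/{n}0.png",c["image"]);print(n,{k:(np.round(v,3).tolist() if k!='image' else 0) for k,v in c.items()})
pickle.dump(d,open("c0.pkl","wb"))
print(get_state())
E
```

```text
pics
top {'image': 0, 'fx': 421.132, 'fy': 421.132, 'cx': 286.543, 'cy': 212.133, 'world_to_cam': [[-0.001, -1.0, 0.025, -0.054], [0.985, 0.003, 0.17, -0.447], [-0.17, 0.025, 0.985, -0.962], [0.0, 0.0, 0.0, 1.0]]}
scene {'image': 0, 'fx': 404.127, 'fy': 404.127, 'cx': 276.962, 'cy': 208.33, 'world_to_cam': [[0.698, 0.716, 0.003, -0.263], [-0.45, 0.436, 0.779, 0.186], [0.556, -0.546, 0.627, -1.194], [0.0, 0.0, 0.0, 1.0]]}
{'clock': 0.1, 'joint_pos': array([ 1.15440342e+00,  3.13932267e-01,  4.50975534e-02,  1.30360044e+00,
       -1.18108923e-06,  1.43121521e+00]), 'qvel': array([-1.92389645e-05, -3.41185993e-03,  2.63656401e-03, -1.79993565e-03,
        3.34322002e-03,  5.53506706e-04]), 'tau': array([ 3.03749235e-03, -4.81724060e+01,  2.99243885e+01,  1.27375373e-02,
       -1.34602819e-04, -2.03808878e-05]), 'tcp_pos': array([0.15695606, 0.55269268, 0.23049611]), 'orientation': array([-2.24295940e-04,  1.37964380e-01,  9.90436852e-01, -7.88117939e-04]), 'wrist_force': array([ 0.42307626, -0.95147134, -1.42320215]), 'ft_torque': array([-0.02055593,  0.03446976, -0.0231717 ]), 'grip_force': 0.0, 'finger_gap': 0.0851840096147843}
```

View pics/top0.png

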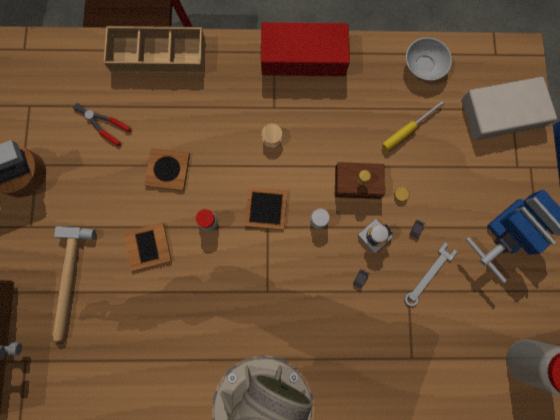

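View pics/scene0.png

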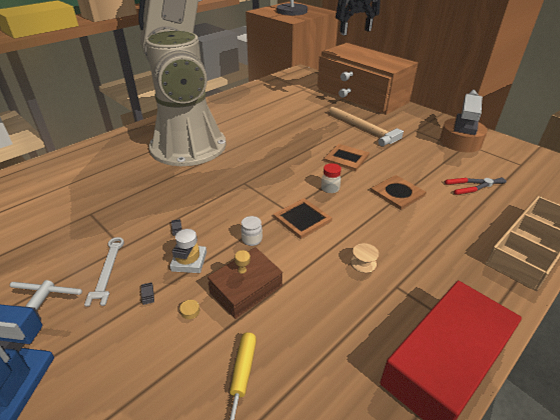

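The top view shows the stack at (376,235), the case at (360,180) with its knob at (365,176), and the holders: round at (167,169), oblong at (148,246) and square at (267,208). The red-capped jar is at (206,218). Possible look-alikes are dark oblongs at (417,229) and (361,279), a brass disc at (401,194) and a white-capped jar at (320,218). The blocks meant are the ones in the stack, which I'll confirm in an enlarged crop.

```bash
cat > h.py <<'E'
import numpy as np,cv2,pickle
def ray(c,uv):
    uv=np.atleast_2d(np.asarray(uv,float)); T=np.array(c["world_to_cam"]);R=T[:3,:3];o=-R.T@T[:3,3]
    d=np.c_[(uv[:,0]-c["cx"])/c["fx"],-(uv[:,1]-c["cy"])/c["fy"],-np.ones(len(uv))]@R
    return o,d
def onz(c,uv,z):
    o,d=ray(c,uv); return o+d*((z-o[2])/d[:,2])[:,None]
def proj(c,p):
    p=np.atleast_2d(p); T=np.array(c["world_to_cam"]); q=p@T[:3,:3].T+T[:3,3]
    return np.c_[c["cx"]+c["fx"]*q[:,0]/-q[:,2], c["cy"]-c["fy"]*q[:,1]/-q[:,2]]
def tri(c1,uv1,c2,uv2):
    A=[];b=[]
    for c,uv in((c1,uv1),(c2,uv2)):
        o,d=ray(c,uv);d=d[0]/np.linalg.norm(d[0]);P=np.eye(3)-np.outer(d,d);A.append(P);b.append(P@o)
    return np.linalg.lstsq(np.vstack(A),np.hstack(b),rcond=None)[0]
E
python3 - <<'E'
from h import *
d=pickle.load(open("c0.pkl","rb"));t=d["top"]["image"];s=d["scene"]["image"]
a=cv2.resize(t[150:298,325:425],None,fx=4,fy=4,interpolation=2);b=cv2.resize(s[210:333,160:292],None,fx=3,fy=3,interpolation=2)
im=np.zeros((592,800,3),np.uint8);im[:,:400]=a;im[:369,400:796]=b
cv2.imwrite("pics/crop1.png",im)
# dark pockets
for n,(x0,y0,x1,y1) in dict(round=(142,145,192,195),oblong=(122,220,175,275),square=(243,183,292,235)).items():
    g=t[y0:y1,x0:x1].max(2); m=(g<45).astype(np.uint8)
    k,l,st,ce=cv2.connectedComponentsWithStats(m);i=1+np.argmax(st[1:,4])
    cn=max(cv2.findContours((l==i).astype(np.uint8),0,2)[0],key=cv2.contourArea)[:,0]+[x0,y0]
    w=onz(d["top"],cn,0.006)[:,:2].astype(np.float32)*1000
    print(n,st[i],cv2.minAreaRect(w),cv2.contourArea(w))
E
```

```text
round [ 12  12  26  24 472] ((562.2676391601562, 243.21127319335938), (60.423423767089844, 60.166229248046875), 39.42945861816406) 2765.730680378154
oblong [ 14  11  22  31 477] ((369.5045471191406, 281.2442626953125), (67.3996810913086, 40.54884338378906), 14.397425651550293) 2489.148603352951
square [  7  10  32  31 853] ((464.0429382324219, -3.7237472534179688), (72.89131164550781, 72.10474395751953), 85.52423858642578) 4881.831087848535
```

View pics/crop1.png

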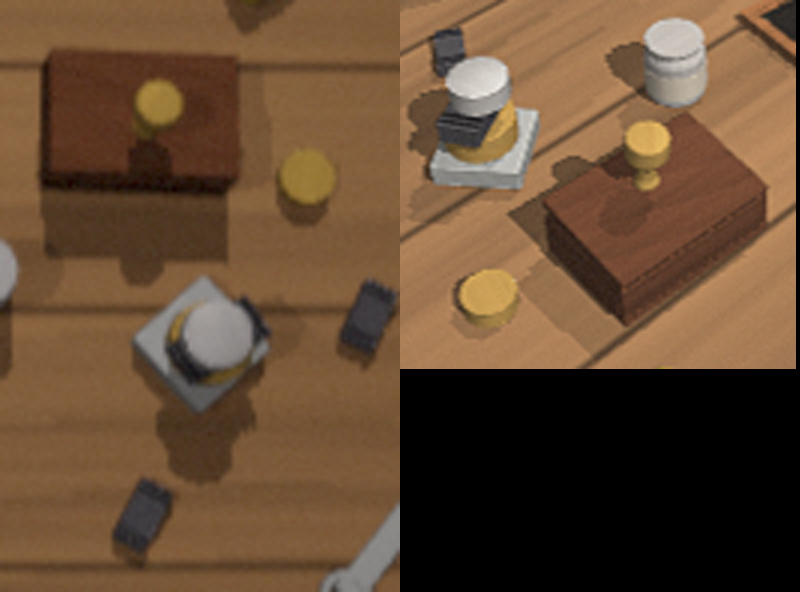

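The crop confirms it: the stack at top pixel (376,235) holds the square, brass disc, oblong and silver box. The loose disc and dark blocks are smaller and stay put. Next: triangulate the knob, the lid corners and the stack.

Run:
```python
from h import *
d=pickle.load(open("c0.pkl","rb"));T=d["top"];S=d["scene"]
ft=lambda p:(p[0]/4+325-.375,p[1]/4+150-.375); fs=lambda p:((p[0]-400)/3+160-.33,p[1]/3+210-.33)
L=dict(knobtop=((159,102),(647,133)),mxpy=((44,180),(688,116)),mxmy=((236,178),(546,203)),pxmy=((238,58),(625,283)),pxpy=((50,50),(767,187)),silvertop=((219,332),(478,70)))
for k,(a,b) in L.items():
    p=tri(T,ft(a),S,fs(b));print(k,(p*1000).round(1),"rep",(proj(T,p)[0]-ft(a)).round(1),(proj(S,p)[0]-fs(b)).round(1))
def at(n,p,z):print(n,(onz(T,ft(p),z)*1000).round(1)[0])
for i,p in enumerate([(203,277),(270,342),(199,412),(133,341)]): at("sq%d"%i,p,.018)
at("silver",(219,332),.074-.002)
for p in[(233,313),(240,300),(268,340),(166,345),(195,383)]: at("obl",p,.054)
```

```text
knobtop [ 525.2 -232.2   90.3] rep [0.1 0.1] [ 0.2 -0. ]
mxpy [ 490.8 -171.7   38.7] rep [-0.1 -0.1] [-0.2  0. ]
mxmy [ 491.  -286.9   43.9] rep [0.1 0. ] [ 0.1 -0. ]
pxmy [ 567.5 -290.7   40.5] rep [-0.5 -0.4] [-0.9  0.1]
pxpy [ 571.6 -177.6   38. ] rep [0. 0.] [ 0.1 -0. ]
silvertop [ 394.3 -265.    75.9] rep [0. 0.] [ 0. -0.]
sq0 [ 435.1 -270.8   18. ]
sq1 [ 395.4 -310.1   18. ]
sq2 [ 353.1 -265.4   18. ]
sq3 [ 395.9 -226.9   18. ]
silver [ 394.8 -265.9   72. ]
obl [ 408.2 -279.1   54. ]
obl [ 415.9 -283.5   54. ]
obl [ 392.3 -299.    54. ]
obl [ 389.3 -239.    54. ]
obl [ 367.2 -255.2   54. ]
```

The knob top triangulates to z ≈ 90 mm and x ≈ 525, so the hinge is on the far side and the lid is slightly ajar. The stack heights agree with the sizes given. I'll move over the stack and case and look with the wrist camera.

Call:
send_rows([
  {"dx":1.76,"dy":-1.6,"dz":0.4,"claw":1},
  {"dx":3.52,"dy":-3.2,"dz":0.8,"claw":1},
  {"dx":5.28,"dy":-4.8,"dz":1.2,"claw":1},
  {"dx":7.04,"dy":-6.4,"dz":1.6,"claw":1},
  {"dx":8.8,"dy":-8,"dz":2,"claw":1},
])

```text
schema error: expected keys dx, dy, dz, roll, claw
```

Call:
send_rows([
  {"dx":0.4,"dy":-2.36,"claw":1},
  {"dx":0.8,"dy":-4.7,"claw":1},
  {"dx":1.2,"dy":-7.1,"claw":1},
  {"dx":1.6,"dy":-9.4,"claw":1},
  {"dx":2,"dy":-11.8,"claw":1},
])

```text
schema error: expected keys dx, dy, dz, roll, claw
```

Call:
send_rows([
  {"dx":0.4,"dy":-2.36,"roll":0.4,"claw":1},
  {"dx":0.8,"dy":-4.7,"roll":0.8,"claw":1},
  {"dx":1.2,"dy":-7.1,"roll":1.2,"claw":1},
  {"dx":1.6,"dy":-9.4,"roll":1.66,"claw":1},
  {"dx":1.6,"dy":-11.8,"roll":1.66,"claw":1},
])

```text
schema error: expected keys dx, dy, dz, roll, claw
```

Run:
```python
from workcell import *
from h import *
c=read_camera("wrist");pickle.dump(c,open("w1.pkl","wb"));cv2.imwrite("pics/w1.png",c["image"])
s=get_state();print(s["tcp_pos"],s["orientation"],s["clock"],s["joint_pos"]);T=c["world_to_cam"];print(c["fx"],-T[:3,:3].T@T[:3,3])
```

```text
[0.15699772 0.55275396 0.23062543] [-1.75734442e-04  1.37943215e-01  9.90439901e-01 -6.63728144e-04] 0.15 [ 1.15439329e+00  3.13810858e-01  4.52448800e-02  1.30360329e+00
 -2.63485541e-05  1.43116233e+00]
348.8336172000011 [0.07941945 0.57598502 0.37397228]
```

View pics/w1.png

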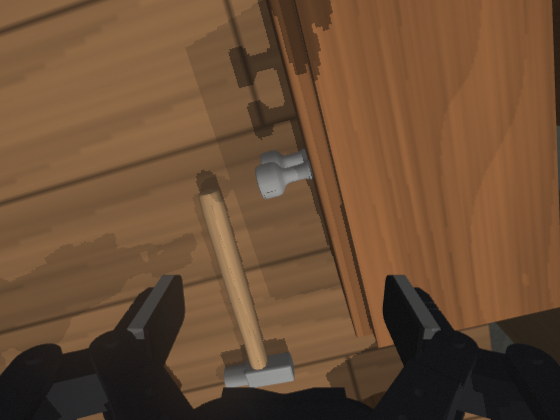

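All five keys are required, so nothing moved: this picture only shows the hammer below the start pose. I'll resend with complete rows.

Call:
send_rows([
  {"dx":1.76,"dy":-1.6,"dz":0.4,"roll":0,"claw":1},
  {"dx":3.52,"dy":-3.2,"dz":0.8,"roll":0,"claw":1},
  {"dx":5.28,"dy":-4.8,"dz":1.2,"roll":0,"claw":1},
  {"dx":7.04,"dy":-6.4,"dz":1.6,"roll":0,"claw":1},
  {"dx":8.8,"dy":-8,"dz":2,"roll":0,"claw":1},
])

```text
clock: 0.78
tcp_pos: [0.3782, 0.3517, 0.2815]
orientation: [-0.0, 0.138, 0.99, 0.0]
wrist_force: [0.6, 0.2, -0.1]
finger_gap: 0.0855
grip_force: 0.0
```

Call:
send_rows([
  {"dx":0.4,"dy":-2.36,"dz":0,"roll":0,"claw":1},
  {"dx":0.8,"dy":-4.7,"dz":0,"roll":0,"claw":1},
  {"dx":1.2,"dy":-7.1,"dz":0,"roll":0,"claw":1},
  {"dx":1.6,"dy":-9.4,"dz":0,"roll":0,"claw":1},
  {"dx":2,"dy":-11.8,"dz":0,"roll":0,"claw":1},
])

```text
clock: 1.4
tcp_pos: [0.4271, 0.0564, 0.2813]
orientation: [0.0, 0.138, 0.99, 0.0]
wrist_force: [1.6, -0.7, 0.1]
finger_gap: 0.0856
grip_force: 0.0
```

Call:
send_rows([
  {"dx":0.7,"dy":-2.3,"dz":0,"roll":0.4,"claw":1},
  {"dx":1.4,"dy":-4.6,"dz":0,"roll":0.8,"claw":1},
  {"dx":2.1,"dy":-6.9,"dz":0,"roll":1.2,"claw":1},
  {"dx":2.8,"dy":-9.2,"dz":0,"roll":1.66,"claw":1},
  {"dx":3.5,"dy":-11.5,"dz":0,"roll":1.66,"claw":1},
])

```text
clock: 2.02
tcp_pos: [0.5148, -0.2313, 0.2811]
orientation: [-0.0, 0.022, 1.0, 0.0]
wrist_force: [0.8, 0.4, 1.2]
finger_gap: 0.0853
grip_force: 0.0
```

Run:
```python
from workcell import *
from h import *
c=read_camera("wrist");pickle.dump(c,open("w1.pkl","wb"));cv2.imwrite("pics/w2.png",c["image"])
s=get_state();print(s["tcp_pos"],s["orientation"],s["clock"],s["joint_pos"])
```

```text
[ 0.51673469 -0.23834989  0.27947953] [ 3.14252223e-04  2.49863243e-02  9.99685850e-01 -1.94598274e-03] 2.075 [-0.57163305  0.2919966   0.13387315  1.41011282 -0.00299809 -0.52165894]
```

View pics/w2.png

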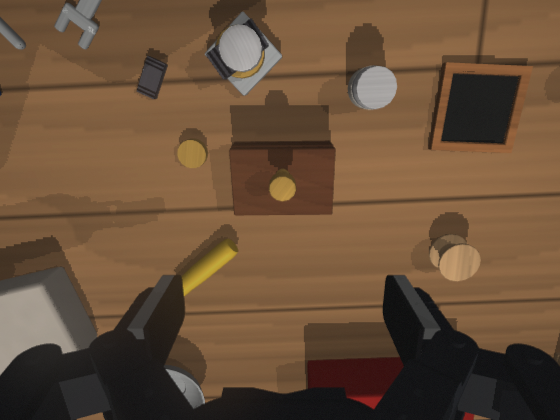

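The wrist view shows the stack at (243,52), the case lid with corners near (230,150), (335,150), (333,214) and (234,214), and the knob top at (282,188).

Run:
```python
from h import *
W=pickle.load(open("w1.pkl","rb"));d=pickle.load(open("c0.pkl","rb"));im=W["image"].astype(int)
T=d["top"];S=d["scene"]
hsv=cv2.cvtColor(W["image"],cv2.COLOR_BGR2HSV)
m=((hsv[...,0]>18)&(hsv[...,0]<32)&(hsv[...,1]>140)&(hsv[...,2]>120)).astype(np.uint8);m[:165]=0;m[215:]=0;m[:,:255]=0;m[:,310:]=0
cn=max(cv2.findContours(m,0,2)[0],key=cv2.contourArea);(u,v),r=cv2.minEnclosingCircle(cn);print("knob",u,v,r)
for k in(T,S):
    q=(364.4,175.1) if k is T else (242,254)
    print("knob3d",(tri(W,(u,v),k,q)*1000).round(1))
print("knob z85.5/90",(onz(W,(u,v),.0855)*1000).round(1),(onz(W,(u,v),.09)*1000).round(1))
P=[(230,150),(335,150),(333,214),(234,214)]
for p in P[:2]: print((onz(W,p,.0405)*1000).round(1),(onz(W,p,.048)*1000).round(1))
for p in P[2:]: print((onz(W,p,.0405)*1000).round(1))
g=(im.min(2)>125)&(im.max(2)-im.min(2)<25);g=g.astype(np.uint8);g[80:]=0;g[:,:200]=0;g[:,290:]=0
for cn in cv2.findContours(g,0,2)[0]:
    if cv2.contourArea(cn)>100:print(cv2.minEnclosingCircle(cn),cv2.boundingRect(cn))
im2=cv2.resize(W["image"][5:105,195:295],None,fx=6,fy=6,interpolation=2);cv2.imwrite("pics/st.png",im2)
```

```text
knob 282.0 188.0 13.153046607971191
knob3d [ 525.8 -232.3   88.2]
knob3d [ 524.9 -232.4   90.2]
knob z85.5/90 [[ 526.2 -232.4   85.5]] [[ 525.  -232.3   90. ]]
[[ 492.8 -288.3   40.5]] [[ 491.6 -287.1   48. ]]
[[ 497.8 -172.9   40.5]] [[ 496.5 -174.    48. ]]
[[ 572.4 -175.    40.5]]
[[ 567.4 -290.5   40.5]]
((253.83035278320312, 64.85557556152344), 28.576505661010742) (229, 39, 53, 41)
((239.20547485351562, 47.61643981933594), 23.121524810791016) (219, 25, 43, 46)
```

View pics/st.png

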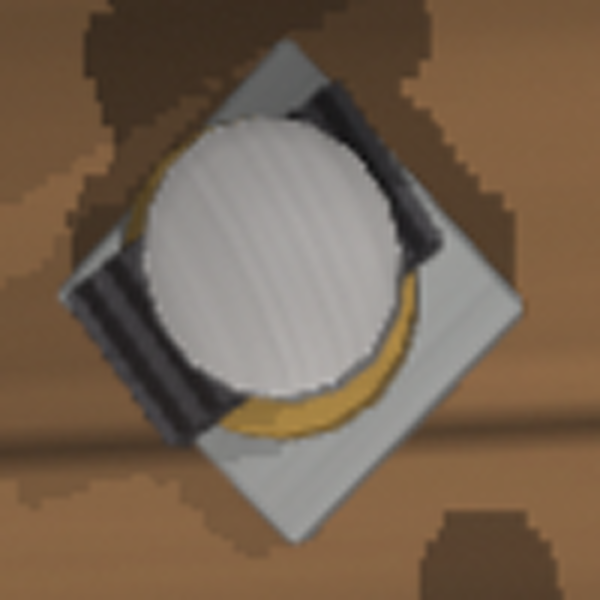

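The enlarged crop shows the stack clearly, with the oblong's corners, the square's corners and the silver top all visible.

Run:
```python
from h import *
W=pickle.load(open("w1.pkl","rb"))
f=lambda p:(np.array(p,float)+.5)/6-.5+[195,5]
P=lambda L,z:(onz(W,f(L),z)*1000)[:,:2]
e=P([(143,256),(402,256),(272,115),(272,398)],.070);print("silver",e.round(1),e.mean(0))
o=P([(335,82),(440,242),(182,445),(68,290)],.054);print("obl",o.round(1),o.mean(0),np.linalg.norm(np.diff(o,axis=0),axis=1))
v=(o[0]+o[1]-o[2]-o[3])/2;print("ang",np.degrees(np.arctan2(v[1],v[0])),np.linalg.norm(v))
s=P([(287,38),(523,305),(298,543),(60,295)],.018);print("sq",s.round(1),s.mean(0),np.linalg.norm(np.diff(s,axis=0),axis=1))
for i in range(3):
    v=s[i+1]-s[i];print(np.degrees(np.arctan2(v[1],v[0])))
r=P([(282,440),(416,290),(395,370)],.038);print("round edge",r.round(1))
```

```text
silver [[ 392.7 -285.6]
 [ 394.5 -245.6]
 [ 374.1 -264.1]
 [ 414.  -267.4]] [ 393.83164858 -265.67116431]
obl [[ 367.1 -255.4]
 [ 390.9 -240.2]
 [ 419.8 -284.7]
 [ 395.4 -301. ]] [ 393.28549213 -270.32848616] [28.22505468 53.11813507 29.2925188 ]
ang 122.35262479196454 53.363663640028825
sq [[ 353.5 -266. ]
 [ 397.6 -227.2]
 [ 436.2 -270.6]
 [ 392.4 -309.7]] [ 394.91863871 -268.35472725] [58.67433396 58.0880254  58.78336844]
41.33232444828531
-48.28603799231908
-138.2567318860437
round edge [[ 419.1 -269.9]
 [ 396.2 -245.2]
 [ 408.7 -249.6]]
```

Call:
send_rows([
  {"dx":0.4,"dy":-0.1,"dz":-2,"roll":0,"claw":1},
  {"dx":0.4,"dy":-0.1,"dz":-4.2,"roll":0,"claw":1},
  {"dx":0.4,"dy":-0.1,"dz":-6.2,"roll":0,"claw":1},
  {"dx":0.4,"dy":-0.1,"dz":-7.8,"roll":0,"claw":1},
  {"dx":0.4,"dy":-0.1,"dz":-8.8,"roll":0,"claw":1},
])

```text
clock: 2.7
tcp_pos: [0.5231, -0.2307, 0.0586]
orientation: [-0.002, 0.023, 1.0, 0.001]
wrist_force: [-0.5, -0.5, -0.2]
finger_gap: 0.0857
grip_force: 0.0
```

Call:
send_rows([
  {"dx":0,"dy":0,"dz":0,"roll":0,"claw":1},
  {"dx":0,"dy":0,"dz":0,"roll":0,"claw":-1},
  {"dx":0,"dy":0,"dz":0,"roll":0,"claw":-1},
  {"dx":0,"dy":0,"dz":0,"roll":0,"claw":-1},
  {"dx":0,"dy":0,"dz":0,"roll":0,"claw":-1},
], grip_force=60)

```text
clock: 3.32
tcp_pos: [0.525, -0.233, 0.0625]
orientation: [0.0, 0.023, 1.0, -0.001]
wrist_force: [-3.0, -3.5, 3.7]
finger_gap: 0.0258
grip_force: 58.7
```

Run:
```python
import numpy as np
t0=.09
for t in np.r_[0,np.linspace(t0,1.8,16)]:
    x=-50*np.cos(t)+43*np.sin(t);z=43*np.cos(t)+50*np.sin(t)
    if t==0 or t==t0: x0,z0=(-50*np.cos(t0)+43*np.sin(t0)),43*np.cos(t0)+50*np.sin(t0)
    print(round(t,3),round((x-x0)/25,2),round((z-z0)/25,2))
```

```text
0.0 -0.16 -0.17
0.09 0.0 0.0
0.204 0.23 0.2
0.318 0.48 0.37
0.432 0.74 0.51
0.546 1.02 0.62
0.66 1.31 0.69
0.774 1.61 0.74
0.888 1.91 0.74
1.002 2.21 0.72
1.116 2.5 0.66
1.23 2.79 0.57
1.344 3.06 0.44
1.458 3.32 0.29
1.572 3.56 0.11
1.686 3.78 -0.1
1.8 3.97 -0.34
```

Call:
send_rows([
  {"dx":0.23,"dy":-0.01,"dz":0.2,"roll":0,"claw":-1},
  {"dx":0.48,"dy":-0.02,"dz":0.37,"roll":0,"claw":-1},
  {"dx":0.74,"dy":-0.03,"dz":0.51,"roll":0,"claw":-1},
  {"dx":1.02,"dy":-0.04,"dz":0.62,"roll":0,"claw":-1},
  {"dx":1.31,"dy":-0.06,"dz":0.69,"roll":0,"claw":-1},
])

```text
clock: 3.95
tcp_pos: [0.5544, -0.234, 0.0783]
orientation: [-0.003, 0.023, 1.0, -0.001]
wrist_force: [-8.0, -3.6, 4.6]
finger_gap: 0.0255
grip_force: 60.3
```

Call:
send_rows([
  {"dx":0.3,"dy":-0.01,"dz":0.05,"roll":0,"claw":-1},
  {"dx":0.6,"dy":-0.03,"dz":0.05,"roll":0,"claw":-1},
  {"dx":0.9,"dy":-0.04,"dz":0.03,"roll":0,"claw":-1},
  {"dx":1.19,"dy":-0.05,"dz":-0.03,"roll":0,"claw":-1},
  {"dx":1.48,"dy":-0.06,"dz":-0.12,"roll":0,"claw":-1},
])

```text
clock: 4.58
tcp_pos: [0.5935, -0.2355, 0.0766]
orientation: [-0.001, 0.023, 1.0, -0.001]
wrist_force: [-4.9, -2.1, 6.2]
finger_gap: 0.0257
grip_force: 61.7
```

Call:
send_rows([
  {"dx":0.27,"dy":-0.01,"dz":-0.13,"roll":0,"claw":-1},
  {"dx":0.53,"dy":-0.02,"dz":-0.28,"roll":0,"claw":-1},
  {"dx":0.77,"dy":-0.03,"dz":-0.46,"roll":0,"claw":-1},
  {"dx":0.99,"dy":-0.04,"dz":-0.67,"roll":0,"claw":-1},
  {"dx":1.18,"dy":-0.05,"dz":-0.91,"roll":0,"claw":-1},
])

```text
clock: 5.2
tcp_pos: [0.6252, -0.2366, 0.0547]
orientation: [0.001, 0.022, 1.0, -0.001]
wrist_force: [-0.2, -0.1, 8.5]
finger_gap: 0.026
grip_force: 63.0
```

Run:
```python
from workcell import *
from h import *
c=read_camera("scene");s=get_state();print(s["tcp_pos"],s["wrist_force"],s["finger_gap"],s["grip_force"],s["joint_pos"])
cv2.imwrite("pics/s1.png",cv2.resize(c["image"][130:330,100:360],None,fx=3,fy=3))
```

```text
[ 0.62581193 -0.23661677  0.05393744] [ 1.60057563 -0.53507687  6.1677966 ] 0.025472643325446825 62.85630643609693 [-4.81604531e-01  5.85185104e-01  2.41793057e-02  1.00634023e+00
  5.82686831e-04 -4.36827696e-01]
```

View pics/s1.png

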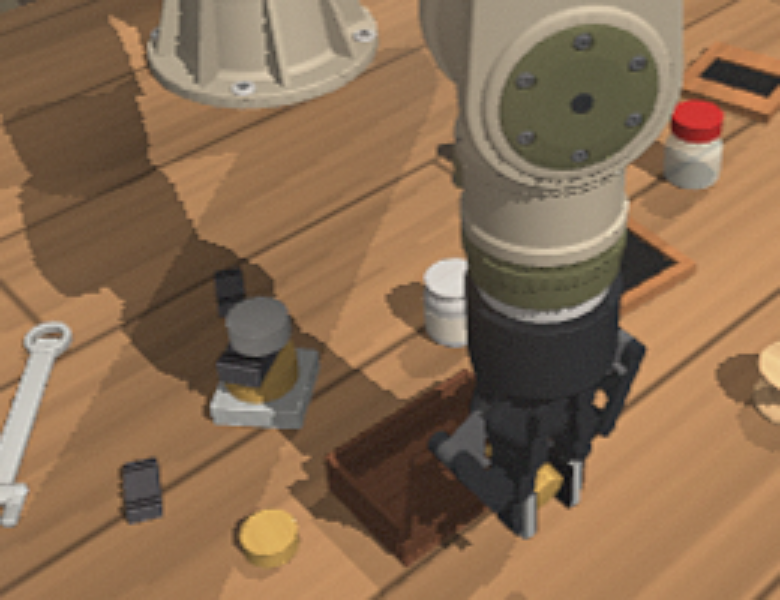

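The lid is wide open with the knob still gripped. I'll release it and go to the silver box.

Call:
send_rows([
  {"dx":0,"dy":0,"dz":0,"roll":0,"claw":1},
  {"dx":0,"dy":0,"dz":0,"roll":0,"claw":1},
  {"dx":0,"dy":0,"dz":0,"roll":0,"claw":1},
  {"dx":0,"dy":0,"dz":0,"roll":0,"claw":1},
  {"dx":0,"dy":0,"dz":1,"roll":0,"claw":1},
])

```text
clock: 5.88
tcp_pos: [0.6221, -0.2352, 0.0756]
orientation: [-0.002, 0.023, 1.0, 0.001]
wrist_force: [-0.1, -1.0, 0.0]
finger_gap: 0.0855
grip_force: 0.0
```

Call:
send_rows([
  {"dx":0,"dy":0,"dz":2,"roll":0,"claw":1},
  {"dx":-0.5,"dy":0,"dz":3.5,"roll":0,"claw":1},
  {"dx":-2.5,"dy":-0.4,"dz":3.5,"roll":0,"claw":1},
  {"dx":-4.8,"dy":-0.8,"dz":3.5,"roll":0,"claw":1},
  {"dx":-7,"dy":-1.17,"dz":3.5,"roll":0,"claw":1},
])

```text
clock: 6.5
tcp_pos: [0.4473, -0.2654, 0.1654]
orientation: [0.0, 0.022, 1.0, -0.0]
wrist_force: [0.2, -1.5, 0.0]
finger_gap: 0.0855
grip_force: 0.0
```

Call:
send_rows([
  {"dx":-1.4,"dy":0,"dz":0,"roll":0,"claw":1},
  {"dx":-2.18,"dy":0,"dz":0,"roll":0,"claw":1},
  {"dx":-2.18,"dy":0,"dz":-1,"roll":0,"claw":1},
  {"dx":-2.18,"dy":0,"dz":-2,"roll":0,"claw":1},
  {"dx":-2.18,"dy":0,"dz":-2.5,"roll":0,"claw":1},
])

```text
clock: 7.12
tcp_pos: [0.3944, -0.265, 0.1018]
orientation: [-0.0, 0.022, 1.0, 0.0]
wrist_force: [0.1, 0.2, -0.4]
finger_gap: 0.0851
grip_force: 0.0
```

Run:
```python
from workcell import *
from h import *
c=read_camera("scene");t=read_camera("top");s=get_state();print(s["tcp_pos"],s["wrist_force"],s["finger_gap"],s["grip_force"],s["joint_pos"],s["clock"])
cv2.imwrite("pics/s2.png",np.hstack([cv2.resize(c["image"][170:330,140:300],None,fx=2.4,fy=2.4),cv2.resize(t["image"][140:268,310:438],None,fx=3,fy=3)]))
```

```text
[ 0.39409822 -0.26471093  0.10167623] [ 0.13640401 -0.4161367  -0.44286507] 0.08544988919856368 0.0 [-7.60922990e-01  2.06722246e-01 -4.28667752e-01  9.37803078e-01
  2.08667491e-04 -7.16365397e-01] 7.225
```

View pics/s2.png

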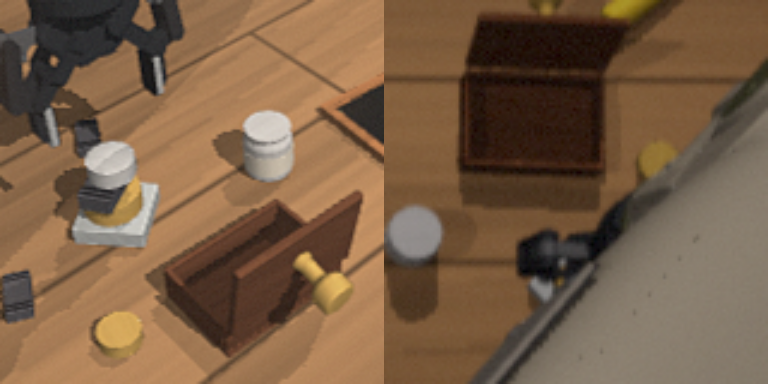

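The lid stands open and the silver box is still on top of the stack. Gripping it now.

Call:
send_rows([
  {"dx":0,"dy":-0.03,"dz":-0.9,"roll":0,"claw":1},
  {"dx":0,"dy":-0.03,"dz":-1.5,"roll":0,"claw":1},
  {"dx":0,"dy":-0.03,"dz":-1.84,"roll":0,"claw":1},
  {"dx":0,"dy":-0.03,"dz":-1.84,"roll":0,"claw":0.3},
  {"dx":0,"dy":-0.03,"dz":-1.84,"roll":0,"claw":0.1},
], grip_force=30)

```text
clock: 7.85
tcp_pos: [0.3947, -0.2664, 0.0573]
orientation: [0.0, 0.023, 1.0, -0.0]
wrist_force: [0.4, -1.0, 0.4]
finger_gap: 0.0517
grip_force: 0.0
```

Call:
send_rows([
  {"dx":0,"dy":0,"dz":0,"roll":0,"claw":-0.3},
  {"dx":0,"dy":0,"dz":0,"roll":0,"claw":-0.4},
  {"dx":0,"dy":0,"dz":0,"roll":0,"claw":-0.4},
  {"dx":0,"dy":0,"dz":0,"roll":0,"claw":-0.4},
  {"dx":0,"dy":0,"dz":0,"roll":0,"claw":-0.4},
])

```text
clock: 8.48
tcp_pos: [0.3949, -0.2664, 0.0577]
orientation: [0.001, 0.022, 1.0, -0.0]
wrist_force: [-0.8, 1.4, 5.9]
finger_gap: 0.0385
grip_force: 30.0
```

Call:
send_rows([
  {"dx":0,"dy":0,"dz":0.8,"roll":0,"claw":-0.4},
  {"dx":0,"dy":0,"dz":2,"roll":0,"claw":-0.4},
  {"dx":0,"dy":0,"dz":3.2,"roll":0,"claw":-0.4},
  {"dx":1.2,"dy":0.35,"dz":3.6,"roll":0,"claw":-0.4},
  {"dx":2.6,"dy":0.7,"dz":3.6,"roll":0,"claw":-0.4},
])

```text
clock: 9.1
tcp_pos: [0.4605, -0.2492, 0.1484]
orientation: [0.001, 0.023, 1.0, -0.001]
wrist_force: [0.1, -0.8, -0.6]
finger_gap: 0.038
grip_force: 30.5
```

Call:
send_rows([
  {"dx":1.3,"dy":0.4,"dz":0,"roll":0,"claw":-0.4},
  {"dx":2.2,"dy":0.65,"dz":0,"roll":0,"claw":-0.4},
  {"dx":2.5,"dy":0.72,"dz":0,"roll":0,"claw":-0.4},
  {"dx":2.5,"dy":0.72,"dz":-1.2,"roll":0,"claw":-0.4},
  {"dx":2.5,"dy":0.72,"dz":-2.6,"roll":0,"claw":-0.4},
])

```text
clock: 9.72
tcp_pos: [0.522, -0.2312, 0.0818]
orientation: [0.001, 0.023, 1.0, -0.001]
wrist_force: [0.3, -0.4, -1.3]
finger_gap: 0.0383
grip_force: 30.5
```

Call:
send_rows([
  {"dx":0,"dy":0,"dz":-1,"roll":0,"claw":-0.4},
  {"dx":0,"dy":0,"dz":-1.8,"roll":0,"claw":-0.4},
  {"dx":0,"dy":0,"dz":-2.4,"roll":0,"claw":-0.4},
  {"dx":0,"dy":0,"dz":-2.6,"roll":0,"claw":-0.4},
  {"dx":0,"dy":0,"dz":-2.6,"roll":0,"claw":-0.4},
])

```text
clock: 10.35
tcp_pos: [0.5218, -0.2308, 0.017]
orientation: [-0.0, 0.023, 1.0, 0.0]
wrist_force: [0.1, -0.5, -0.5]
finger_gap: 0.0381
grip_force: 30.5
```

Run:
```python
from workcell import *
from h import *
c=read_camera("scene");s=get_state();print(s["tcp_pos"],s["wrist_force"],s["finger_gap"],s["grip_force"],s["clock"])
c=read_camera("scene");cv2.imwrite("pics/s3.png",cv2.resize(c["image"][170:330,140:340],None,fx=3,fy=3))
```

```text
[ 0.52220401 -0.23090902  0.01739348] [-0.14636453 -0.38511052  0.20976255] 0.03828012793499865 30.466026321519166 10.4
```

View pics/s3.png

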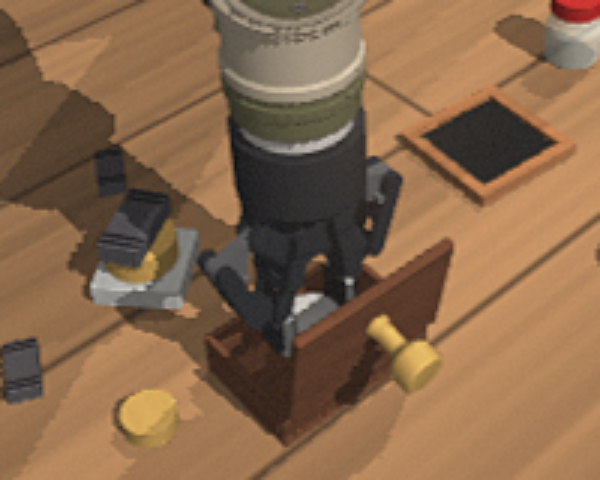

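The silver box is held inside the open case, and the oblong is now uncovered on the stack. I'll lower and release it.

Call:
send_rows([
  {"dx":0,"dy":0,"dz":-0.2,"roll":0,"claw":-0.4},
  {"dx":0,"dy":0,"dz":-0.34,"roll":0,"claw":-0.4},
  {"dx":0,"dy":0,"dz":-0.34,"roll":0,"claw":-0.4},
  {"dx":0,"dy":0,"dz":-0.34,"roll":0,"claw":-0.4},
  {"dx":0,"dy":0,"dz":-0.34,"roll":0,"claw":-0.4},
])

```text
clock: 11.08
tcp_pos: [0.5221, -0.2307, 0.0088]
orientation: [0.0, 0.022, 1.0, -0.0]
wrist_force: [-1.3, 0.3, 5.1]
finger_gap: 0.0377
grip_force: 31.0
```

Call:
send_rows([
  {"dx":0,"dy":0,"dz":0,"roll":0,"claw":0.1},
  {"dx":0,"dy":0,"dz":0,"roll":0,"claw":0.3},
  {"dx":0,"dy":0,"dz":0,"roll":0,"claw":0.3},
  {"dx":0,"dy":0,"dz":0,"roll":0,"claw":0.3},
  {"dx":0,"dy":0,"dz":0.5,"roll":0,"claw":0.3},
])

```text
clock: 11.7
tcp_pos: [0.521, -0.2301, 0.0203]
orientation: [-0.001, 0.023, 1.0, 0.001]
wrist_force: [-0.8, -0.9, -0.4]
finger_gap: 0.0556
grip_force: 0.0
```

Call:
send_rows([
  {"dx":0,"dy":0,"dz":1.5,"roll":0,"claw":0.3},
  {"dx":0,"dy":0,"dz":3.5,"roll":0,"claw":0.3},
  {"dx":0,"dy":0,"dz":5.5,"roll":0,"claw":1},
  {"dx":1.5,"dy":0,"dz":6,"roll":0,"claw":1},
  {"dx":3,"dy":-0.2,"dz":6,"roll":0,"claw":1},
])

```text
clock: 12.32
tcp_pos: [0.5988, -0.2362, 0.1749]
orientation: [0.003, 0.023, 1.0, -0.001]
wrist_force: [-0.2, 0.1, -0.1]
finger_gap: 0.0855
grip_force: 0.0
```

Call:
send_rows([
  {"dx":0.9,"dy":-0.04,"dz":0,"roll":0,"claw":1},
  {"dx":1.08,"dy":-0.04,"dz":0,"roll":0,"claw":1},
  {"dx":1.08,"dy":-0.04,"dz":-1.5,"roll":0,"claw":1},
  {"dx":1.08,"dy":-0.04,"dz":-3.2,"roll":0,"claw":1},
  {"dx":1.08,"dy":-0.04,"dz":-4.2,"roll":0,"claw":1},
])

```text
clock: 12.95
tcp_pos: [0.6218, -0.2359, 0.064]
orientation: [-0.001, 0.023, 1.0, 0.001]
wrist_force: [0.4, -0.4, -0.5]
finger_gap: 0.0852
grip_force: 0.0
```

Call:
send_rows([
  {"dx":0,"dy":0,"dz":-0.5,"roll":0,"claw":1},
  {"dx":0,"dy":0,"dz":-0.5,"roll":0,"claw":-0.5},
  {"dx":0,"dy":0,"dz":-0.5,"roll":0,"claw":-1},
  {"dx":0,"dy":0,"dz":-0.5,"roll":0,"claw":-1},
  {"dx":0,"dy":0,"dz":-0.5,"roll":0,"claw":-1},
], grip_force=60)

```text
clock: 13.58
tcp_pos: [0.625, -0.2366, 0.0547]
orientation: [0.001, 0.022, 1.0, -0.0]
wrist_force: [0.9, 1.6, 3.1]
finger_gap: 0.026
grip_force: 58.7
```

Knob regripped (gap 26 mm, as before). Now I'll swing the lid shut.

Call:
send_rows([
  {"dx":-0.19,"dy":0.01,"dz":0.24,"roll":0,"claw":-1},
  {"dx":-0.41,"dy":0.02,"dz":0.45,"roll":0,"claw":-1},
  {"dx":-0.65,"dy":0.03,"dz":0.63,"roll":0,"claw":-1},
  {"dx":-0.91,"dy":0.04,"dz":0.78,"roll":0,"claw":-1},
  {"dx":-1.18,"dy":0.05,"dz":0.91,"roll":0,"claw":-1},
])

```text
clock: 14.2
tcp_pos: [0.5954, -0.2355, 0.0764]
orientation: [0.001, 0.022, 1.0, -0.0]
wrist_force: [5.0, 0.1, -5.7]
finger_gap: 0.0257
grip_force: 59.2
```

Call:
send_rows([
  {"dx":-0.29,"dy":0.01,"dz":0.09,"roll":0,"claw":-1},
  {"dx":-0.58,"dy":0.03,"dz":0.15,"roll":0,"claw":-1},
  {"dx":-0.88,"dy":0.04,"dz":0.17,"roll":0,"claw":-1},
  {"dx":-1.18,"dy":0.05,"dz":0.17,"roll":0,"claw":-1},
  {"dx":-1.48,"dy":0.06,"dz":0.12,"roll":0,"claw":-1},
])

```text
clock: 14.82
tcp_pos: [0.559, -0.2343, 0.0801]
orientation: [0.002, 0.022, 1.0, -0.0]
wrist_force: [6.4, 0.4, -2.3]
finger_gap: 0.0255
grip_force: 59.3
```

Call:
send_rows([
  {"dx":-0.29,"dy":0.01,"dz":-0.07,"roll":0,"claw":-1},
  {"dx":-0.57,"dy":0.03,"dz":-0.18,"roll":0,"claw":-1},
  {"dx":-0.83,"dy":0.04,"dz":-0.32,"roll":0,"claw":-1},
  {"dx":-1.08,"dy":0.05,"dz":-0.49,"roll":0,"claw":-1},
  {"dx":-1.31,"dy":0.06,"dz":-0.69,"roll":0,"claw":-1},
])

```text
clock: 15.45
tcp_pos: [0.5253, -0.2331, 0.0636]
orientation: [0.001, 0.023, 1.0, -0.001]
wrist_force: [2.0, 0.5, 5.6]
finger_gap: 0.0257
grip_force: 60.3
```

Call:
send_rows([
  {"dx":-0.08,"dy":0,"dz":-0.08,"roll":0,"claw":-1},
  {"dx":-0.16,"dy":0,"dz":-0.17,"roll":0,"claw":-1},
  {"dx":-0.18,"dy":0,"dz":-0.25,"roll":0,"claw":-1},
  {"dx":-0.18,"dy":0,"dz":-0.3,"roll":0,"claw":-1},
  {"dx":-0.18,"dy":0,"dz":-0.3,"roll":0,"claw":-1},
])

```text
clock: 16.08
tcp_pos: [0.5198, -0.2329, 0.0576]
orientation: [0.0, 0.023, 1.0, -0.001]
wrist_force: [-5.9, 2.8, 20.8]
finger_gap: 0.0258
grip_force: 61.8
```

Call:
send_rows([
  {"dx":0,"dy":0,"dz":0.1,"roll":0,"claw":1},
  {"dx":0,"dy":0,"dz":0.1,"roll":0,"claw":1},
  {"dx":0,"dy":0,"dz":0.1,"roll":0,"claw":1},
  {"dx":0,"dy":0,"dz":0.1,"roll":0,"claw":1},
  {"dx":0,"dy":0,"dz":1.2,"roll":0,"claw":1},
])

```text
clock: 16.7
tcp_pos: [0.5182, -0.2312, 0.0821]
orientation: [-0.003, 0.023, 1.0, 0.001]
wrist_force: [0.7, -0.7, 0.1]
finger_gap: 0.0855
grip_force: 0.0
```

Call:
send_rows([
  {"dx":0,"dy":0,"dz":1.5,"roll":0,"claw":1},
  {"dx":-0.7,"dy":-0.6,"dz":3.2,"roll":0,"claw":1},
  {"dx":-2,"dy":-1.3,"dz":4.2,"roll":0,"claw":1},
  {"dx":-2,"dy":-1.3,"dz":4.2,"roll":0,"claw":1},
  {"dx":-2,"dy":-1.3,"dz":4.2,"roll":0,"claw":1},
])

```text
clock: 17.32
tcp_pos: [0.4701, -0.2647, 0.1887]
orientation: [-0.0, 0.023, 1.0, 0.0]
wrist_force: [0.0, 0.4, -0.9]
finger_gap: 0.0856
grip_force: 0.0
```

Run:
```python
from workcell import *
from h import *
c=read_camera("wrist");pickle.dump(c,open("w3.pkl","wb"));s=get_state();print(s["tcp_pos"],s["clock"])
cv2.imwrite("pics/w3.png",c["image"])
```

```text
[ 0.47013479 -0.26433429  0.18823131] 17.375
```

View pics/w3.png

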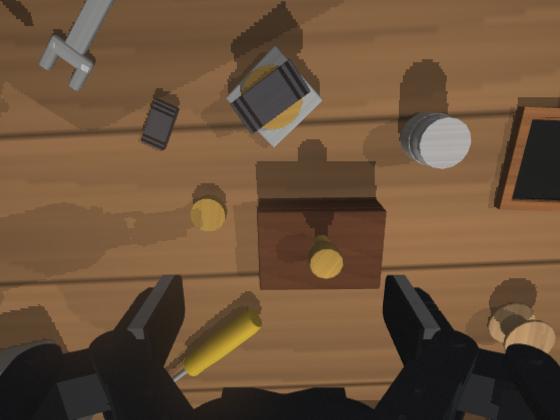

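The lid is shut. The oblong's top is at (271,95), with the brass disc and the square visible beneath it. I'll measure all three.

Run:
```python
from h import *
W=pickle.load(open("w3.pkl","rb"));im=W["image"];roi=np.zeros(im.shape[:2],np.uint8);roi[40:155,222:328]=1
b=im.astype(int);sat=b.max(2)-b.min(2)
def rect(m,z,n,close=5):
    m=cv2.morphologyEx((m&(roi>0)).astype(np.uint8),cv2.MORPH_CLOSE,np.ones((close,close)))
    m=cv2.morphologyEx(m,cv2.MORPH_OPEN,np.ones((5,5)))
    c=max(cv2.findContours(m,0,2)[0],key=cv2.contourArea)[:,0]
    w=(onz(W,c,z)[:,:2]*1000).astype(np.float32);print(n,cv2.minAreaRect(w),cv2.contourArea(w));return c
rect((b.max(2)<95)&(sat<22),.054,"obl")
rect((b.min(2)>100)&(sat<45),.018,"sq",31)
h=cv2.cvtColor(im,cv2.COLOR_BGR2HSV);m=(h[...,0]>15)&(h[...,0]<32)&(h[...,1]>120)&(h[...,2]>110)&(roi>0)
m=cv2.morphologyEx(m.astype(np.uint8),cv2.MORPH_OPEN,np.ones((3,3)))
c=np.vstack([x[:,0] for x in cv2.findContours(m,0,2)[0] if cv2.contourArea(x)>20]);
print("round",cv2.minEnclosingCircle((onz(W,c,.038)[:,:2]*1000).astype(np.float32)))
m=np.zeros_like(m);m2=((h[...,0]>15)&(h[...,0]<32)&(h[...,1]>140)&(h[...,2]>110)).astype(np.uint8);m[245:285,305:350]=m2[245:285,305:350]
c=max(cv2.findContours(m,0,2)[0],key=cv2.contourArea);q=cv2.minEnclosingCircle(c);print("knob",q,onz(W,q[0],.0855)*1000)
```

```text
obl ((392.0847473144531, -271.0422058105469), (30.1802978515625, 57.00885772705078), 33.186676025390625) 1510.731883713277
sq ((409.1744689941406, -256.1748962402344), (22.051067352294922, 59.47199630737305), 42.17496109008789) 650.9095432022586
round ((406.67034912109375, -261.50897216796875), 18.139484405517578)
knob ((326.2528076171875, 263.39886474609375), 16.647075653076172) [[ 519.30419732 -232.16842762   85.5       ]]
```

Knob at x = 519.3, against 519.9 expected when shut, so the lid is closed. Next is the oblong at (392,-271), with its short axis at 33°.

Call:
send_rows([
  {"dx":-0.8,"dy":-0.1,"dz":0,"roll":-1.3,"claw":1},
  {"dx":-1.8,"dy":-0.2,"dz":-0.5,"roll":-2.6,"claw":1},
  {"dx":-2.7,"dy":-0.25,"dz":-1.2,"roll":-3.9,"claw":1},
  {"dx":-3.12,"dy":-0.25,"dz":-2,"roll":-5.2,"claw":1},
  {"dx":-3.12,"dy":-0.25,"dz":-2.8,"roll":-6.5,"claw":1},
])

```text
clock: 18.0
tcp_pos: [0.3914, -0.27, 0.1175]
orientation: [-0.001, 0.461, 0.887, 0.0]
wrist_force: [1.0, 0.3, -0.1]
finger_gap: 0.0853
grip_force: 0.0
```

Call:
send_rows([
  {"dx":0,"dy":0,"dz":0,"roll":-0.3,"claw":1},
  {"dx":0,"dy":0,"dz":-1.2,"roll":-0.3,"claw":1},
  {"dx":0,"dy":0,"dz":-2.4,"roll":-0.3,"claw":0.4},
  {"dx":0,"dy":0,"dz":-3.02,"roll":-0.3,"claw":0.2},
  {"dx":0,"dy":0,"dz":-3.02,"roll":-0.3,"claw":0},
], grip_force=60)

```text
clock: 18.62
tcp_pos: [0.3912, -0.2692, 0.0416]
orientation: [-0.002, 0.476, 0.879, 0.001]
wrist_force: [-0.1, 0.2, -1.1]
finger_gap: 0.0426
grip_force: 0.0
```

Call:
send_rows([
  {"dx":0,"dy":0,"dz":0,"roll":0,"claw":-0.2},
  {"dx":0,"dy":0,"dz":0,"roll":0,"claw":-0.5},
  {"dx":0,"dy":0,"dz":0,"roll":0,"claw":-0.8},
  {"dx":0,"dy":0,"dz":0,"roll":0,"claw":-0.8},
  {"dx":0,"dy":0,"dz":0,"roll":0,"claw":-0.8},
])

```text
clock: 19.25
tcp_pos: [0.3927, -0.2715, 0.0445]
orientation: [0.001, 0.477, 0.879, 0.0]
wrist_force: [0.1, 0.9, 5.8]
finger_gap: 0.026
grip_force: 59.9
```

Call:
send_rows([
  {"dx":0,"dy":0,"dz":0.8,"roll":0,"claw":-0.8},
  {"dx":0,"dy":0,"dz":2.4,"roll":0,"claw":-0.8},
  {"dx":0.5,"dy":1,"dz":4,"roll":0,"claw":-0.8},
  {"dx":1,"dy":3,"dz":4.6,"roll":0,"claw":-0.8},
  {"dx":1.5,"dy":5.2,"dz":4.6,"roll":0,"claw":-0.8},
])

```text
clock: 19.88
tcp_pos: [0.4307, -0.1409, 0.1601]
orientation: [0.002, 0.478, 0.878, -0.0]
wrist_force: [0.7, 0.2, -2.6]
finger_gap: 0.0262
grip_force: 59.6
```

Call:
send_rows([
  {"dx":0,"dy":2.3,"dz":0,"roll":1.2,"claw":-0.8},
  {"dx":0,"dy":4.6,"dz":0,"roll":2.4,"claw":-0.8},
  {"dx":0,"dy":6.9,"dz":0,"roll":3.6,"claw":-0.8},
  {"dx":0,"dy":9.2,"dz":0,"roll":4.8,"claw":-0.8},
  {"dx":0,"dy":11.4,"dz":0,"roll":6,"claw":-0.8},
])

```text
clock: 20.5
tcp_pos: [0.429, 0.1456, 0.1584]
orientation: [-0.0, 0.076, 0.997, -0.0]
wrist_force: [1.5, -0.5, -2.3]
finger_gap: 0.0263
grip_force: 59.6
```

Call:
send_rows([
  {"dx":-0.6,"dy":2.2,"dz":0,"roll":1,"claw":-0.8},
  {"dx":-1.6,"dy":4,"dz":0,"roll":2,"claw":-0.8},
  {"dx":-2.4,"dy":5.2,"dz":0,"roll":2.92,"claw":-0.8},
  {"dx":-2.4,"dy":5.49,"dz":-0.6,"roll":2.92,"claw":-0.8},
  {"dx":-2.4,"dy":5.49,"dz":-1.2,"roll":2.92,"claw":-0.8},
])

```text
clock: 21.12
tcp_pos: [0.3696, 0.2811, 0.1276]
orientation: [-0.0, -0.125, 0.992, -0.0]
wrist_force: [-0.4, -1.3, -2.5]
finger_gap: 0.0257
grip_force: 59.7
```

Run:
```python
from workcell import *
from h import *
c=read_camera("wrist");pickle.dump(c,open("w4.pkl","wb"));s=get_state();print(s["tcp_pos"],s["orientation"],s["clock"],s["finger_gap"])
cv2.imwrite("pics/w4.png",c["image"])
```

```text
[0.36852675 0.27991417 0.12551345] [-1.80752945e-03 -1.24585377e-01  9.92206826e-01 -9.11855586e-04] 21.175 0.026135255707760863
```

View pics/w4.png

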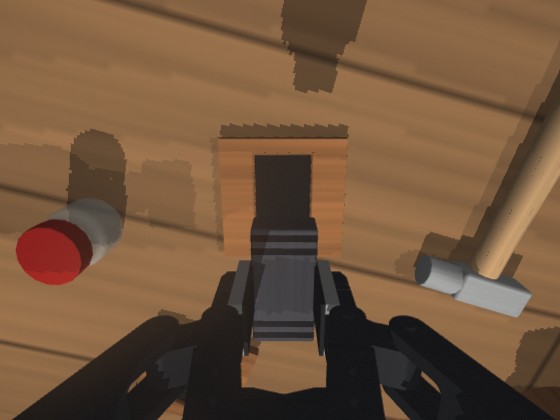

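The block hangs aligned with the oblong pocket (block column 284, pocket column 283). Lowering now.

Call:
send_rows([
  {"dx":0,"dy":0,"dz":-1.5,"roll":0,"claw":-0.8},
  {"dx":0,"dy":0,"dz":-3,"roll":0,"claw":-0.8},
  {"dx":0,"dy":0,"dz":-4,"roll":0,"claw":-0.8},
  {"dx":0,"dy":0,"dz":-4.5,"roll":0,"claw":-0.8},
  {"dx":0,"dy":0,"dz":-4.62,"roll":0,"claw":-0.8},
])

```text
clock: 21.8
tcp_pos: [0.3696, 0.2802, 0.0126]
orientation: [-0.001, -0.124, 0.992, -0.0]
wrist_force: [-0.6, -0.3, -1.4]
finger_gap: 0.0263
grip_force: 59.6
```

Call:
send_rows([
  {"dx":0,"dy":0,"dz":0,"roll":0,"claw":-0.8},
  {"dx":0,"dy":0,"dz":0,"roll":0,"claw":-0.8},
  {"dx":0,"dy":0,"dz":0,"roll":0,"claw":-0.8},
  {"dx":0,"dy":0,"dz":0,"roll":0,"claw":0},
  {"dx":0,"dy":0,"dz":0,"roll":0,"claw":0.2},
])

```text
clock: 22.42
tcp_pos: [0.37, 0.2814, 0.0137]
orientation: [0.0, -0.125, 0.992, 0.0]
wrist_force: [-0.2, 0.3, 0.3]
finger_gap: 0.0514
grip_force: 0.0
```

Call:
send_rows([
  {"dx":0,"dy":0,"dz":0,"roll":0,"claw":0.2},
  {"dx":0,"dy":0,"dz":0.6,"roll":0,"claw":0.2},
  {"dx":0,"dy":0,"dz":2,"roll":0,"claw":0.5},
  {"dx":0,"dy":0,"dz":4,"roll":0,"claw":1},
  {"dx":0,"dy":0,"dz":5,"roll":0,"claw":1},
])

```text
clock: 23.05
tcp_pos: [0.3707, 0.2817, 0.141]
orientation: [0.002, -0.125, 0.992, 0.001]
wrist_force: [0.2, 0.8, -1.0]
finger_gap: 0.0855
grip_force: 0.0
```

Run:
```python
from workcell import *
from h import *
c=read_camera("top");pickle.dump(c,open("t5.pkl","wb"));s=get_state();print(s["tcp_pos"],s["orientation"],s["clock"],s["finger_gap"])
w=read_camera("wrist");pickle.dump(w,open("w5.pkl","wb"))
im=w["image"];b=im.astype(int);m=((b.max(2)<100)&((b.max(2)-b.min(2))<25));
cv2.imwrite("pics/w5.png",np.hstack([cv2.resize(im,None,fx=.75,fy=.75),cv2.resize(c["image"][180:285,110:200],None,fx=3,fy=3)]))
```

```text
[0.37193191 0.2824045  0.14334447] [ 0.00329674 -0.12524446  0.99211964  0.00125916] 23.1 0.08568008608416791
```

View pics/w5.png

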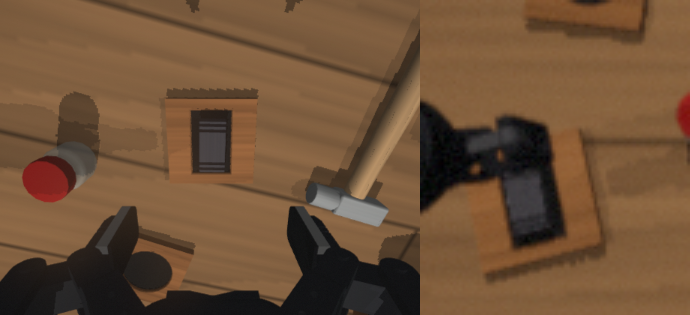

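The oblong lies in the pocket near its middle. I'll go back over the stack and measure the round block numerically.

Call:
send_rows([
  {"dx":0.4,"dy":-0.8,"dz":1,"roll":0,"claw":1},
  {"dx":1,"dy":-2,"dz":2,"roll":0,"claw":1},
  {"dx":1.6,"dy":-4,"dz":2,"roll":0,"claw":1},
  {"dx":2.2,"dy":-6.2,"dz":2,"roll":0,"claw":1},
  {"dx":2.4,"dy":-8.4,"dz":2,"roll":0,"claw":1},
])

```text
clock: 23.78
tcp_pos: [0.4299, 0.0695, 0.1873]
orientation: [-0.0, -0.125, 0.992, 0.0]
wrist_force: [0.2, 0.2, 0.1]
finger_gap: 0.0858
grip_force: 0.0
```

Call:
send_rows([
  {"dx":0.2,"dy":-2.4,"dz":0,"roll":-0.4,"claw":1},
  {"dx":0.4,"dy":-4.7,"dz":0,"roll":-0.8,"claw":1},
  {"dx":0.7,"dy":-7,"dz":0,"roll":-1.2,"claw":1},
  {"dx":1,"dy":-9.3,"dz":0,"roll":-1.7,"claw":1},
  {"dx":1.3,"dy":-11.2,"dz":0,"roll":-2.1,"claw":1},
])

```text
clock: 24.4
tcp_pos: [0.4617, -0.2109, 0.1871]
orientation: [-0.001, 0.023, 1.0, 0.0]
wrist_force: [-0.3, 0.2, 0.4]
finger_gap: 0.0852
grip_force: 0.0
```

Call:
send_rows([
  {"dx":0.3,"dy":-1.6,"dz":0,"roll":0,"claw":1},
  {"dx":0.32,"dy":-2.24,"dz":0,"roll":0,"claw":1},
  {"dx":0.32,"dy":-2.24,"dz":0,"roll":0,"claw":1},
  {"dx":0.32,"dy":-2.24,"dz":0,"roll":0,"claw":1},
  {"dx":0.32,"dy":-2.24,"dz":0,"roll":0,"claw":1},
])

```text
clock: 25.02
tcp_pos: [0.4701, -0.2634, 0.1884]
orientation: [-0.0, 0.02, 1.0, 0.0]
wrist_force: [0.2, 0.1, 0.0]
finger_gap: 0.0855
grip_force: 0.0
```

```bash
cat > m.py <<'E'
from workcell import *
from h import *
W=read_camera("wrist");pickle.dump(W,open("w6.pkl","wb"));s=get_state();print(s["tcp_pos"],s["clock"])
im=W["image"];b=im.astype(int);sat=b.max(2)-b.min(2)
h=cv2.cvtColor(im,cv2.COLOR_BGR2HSV)
c0=proj(W,[.394,-.27,.03])[0].astype(int);print(c0)
roi=np.zeros(im.shape[:2],bool);roi[max(0,c0[1]-60):c0[1]+60,c0[0]-65:c0[0]+65]=1
for n,m,z in(("round",(h[...,0]>15)&(h[...,0]<32)&(h[...,1]>120)&(h[...,2]>70),.038),("sq",(b.min(2)>75)&(sat<35),.018)):
    k=cv2.morphologyEx((m&roi).astype(np.uint8),cv2.MORPH_OPEN,np.ones((3,3)))
    for c in cv2.findContours(k,0,2)[0]:
        if cv2.contourArea(c)<150: continue
        w=(onz(W,c[:,0],z)[:,:2]*1000).astype(np.float32)
        print(n,cv2.boundingRect(c),cv2.minEnclosingCircle(w),cv2.minAreaRect(w),cv2.contourArea(cv2.convexHull(w)))
E
python3 m.py
```

```text
[ 0.47016125 -0.26356028  0.18855223] 25.075
[270  97]
round (240, 65, 61, 64) ((393.6368103027344, -270.27801513671875), 24.600492477416992) ((393.5635986328125, -270.3345031738281), (48.294288635253906, 48.233314514160156), 87.77818298339844) 1857.7275886095595
sq (226, 83, 19, 34) ((394.82708740234375, -296.0838623046875), 13.710977554321289) ((395.1734924316406, -301.9884338378906), (27.3826847076416, 13.740788459777832), 3.357846736907959) 232.4834447130561
sq (252, 47, 69, 100) ((394.9729309082031, -268.6523742675781), 40.574649810791016) ((395.1561584472656, -268.51226806640625), (59.32196807861328, 59.95748519897461), 41.879451751708984) 2871.633981399471
```

Call:
send_rows([
  {"dx":-1.2,"dy":-0.1,"dz":0,"roll":0,"claw":1},
  {"dx":-2.6,"dy":-0.22,"dz":-1,"roll":0,"claw":1},
  {"dx":-3.06,"dy":-0.22,"dz":-2.5,"roll":0,"claw":1},
  {"dx":-3.06,"dy":-0.22,"dz":-4,"roll":0,"claw":1},
  {"dx":-3.06,"dy":-0.22,"dz":-5.2,"roll":0,"claw":1},
])

```text
clock: 25.7
tcp_pos: [0.3933, -0.2694, 0.0575]
orientation: [0.0, 0.021, 1.0, 0.0]
wrist_force: [0.4, -1.0, 0.3]
finger_gap: 0.0853
grip_force: 0.0
```

Call:
send_rows([
  {"dx":0,"dy":0,"dz":-1,"roll":0,"claw":1},
  {"dx":0,"dy":0,"dz":-1.38,"roll":0,"claw":0.8},
  {"dx":0,"dy":0,"dz":-1.38,"roll":0,"claw":0.5},
  {"dx":0,"dy":0,"dz":-1.38,"roll":0,"claw":0.3},
  {"dx":0,"dy":0,"dz":-1.38,"roll":0,"claw":0},
], grip_force=80)

```text
clock: 26.32
tcp_pos: [0.3945, -0.2708, 0.0257]
orientation: [0.001, 0.021, 1.0, -0.001]
wrist_force: [-1.4, 1.2, 9.1]
finger_gap: 0.0456
grip_force: 80.3
```

Call:
send_rows([
  {"dx":0,"dy":0,"dz":0,"roll":0,"claw":-0.2},
  {"dx":0,"dy":0,"dz":0,"roll":0,"claw":-0.2},
  {"dx":0,"dy":0,"dz":0,"roll":0,"claw":-0.2},
  {"dx":0,"dy":0,"dz":0,"roll":0,"claw":-0.2},
  {"dx":0,"dy":0,"dz":0,"roll":0,"claw":-0.2},
])

```text
clock: 26.95
tcp_pos: [0.3945, -0.2709, 0.0257]
orientation: [0.001, 0.021, 1.0, -0.001]
wrist_force: [-0.9, 1.8, 8.1]
finger_gap: 0.0456
grip_force: 80.3
```

Call:
send_rows([
  {"dx":0,"dy":0,"dz":0.8,"roll":0,"claw":-0.2},
  {"dx":0,"dy":0,"dz":2.4,"roll":0,"claw":-0.2},
  {"dx":0.2,"dy":0.6,"dz":4,"roll":0,"claw":-0.2},
  {"dx":0.8,"dy":2.4,"dz":4.6,"roll":0,"claw":-0.2},
  {"dx":1.5,"dy":4.6,"dz":4.6,"roll":0,"claw":-0.2},
])

```text
clock: 27.58
tcp_pos: [0.4328, -0.1556, 0.1411]
orientation: [0.002, 0.022, 1.0, -0.001]
wrist_force: [0.9, 0.0, -4.3]
finger_gap: 0.0454
grip_force: 83.2
```

Call:
send_rows([
  {"dx":0.72,"dy":2.2,"dz":0,"roll":0,"claw":-0.2},
  {"dx":1.44,"dy":4.4,"dz":0,"roll":0,"claw":-0.2},
  {"dx":2.16,"dy":6.6,"dz":0,"roll":0,"claw":-0.2},
  {"dx":2.88,"dy":8.8,"dz":0,"roll":0,"claw":-0.2},
  {"dx":3.6,"dy":11,"dz":0,"roll":0,"claw":-0.2},
])

```text
clock: 28.2
tcp_pos: [0.5214, 0.1215, 0.1393]
orientation: [0.0, 0.021, 1.0, -0.0]
wrist_force: [0.5, -0.8, -3.2]
finger_gap: 0.0455
grip_force: 83.1
```

Call:
send_rows([
  {"dx":0.7,"dy":2.1,"dz":0,"roll":0,"claw":-0.2},
  {"dx":1.3,"dy":4,"dz":0,"roll":0,"claw":-0.2},
  {"dx":1.65,"dy":4.94,"dz":0,"roll":0,"claw":-0.2},
  {"dx":1.65,"dy":4.94,"dz":-0.5,"roll":0,"claw":-0.2},
  {"dx":1.65,"dy":4.94,"dz":-1.5,"roll":0,"claw":-0.2},
])

```text
clock: 28.82
tcp_pos: [0.5627, 0.243, 0.1014]
orientation: [0.001, 0.021, 1.0, 0.0]
wrist_force: [0.3, 0.0, -3.6]
finger_gap: 0.0459
grip_force: 83.2
```

Run:
```python
from workcell import *
from h import *
W=read_camera("wrist");s=get_state();print(s["tcp_pos"],s["finger_gap"],s["clock"]);im=W["image"]
u=proj(W,[.5623,.2432,.006])[0].astype(int);print(u)
g=im.max(2);m=((g<60)).astype(np.uint8);m[u[1]+70:]=0;m[:,:u[0]-80]=0;m[:,u[0]+80:]=0;m[:max(0,u[1]-90)]=0
for c in cv2.findContours(m,0,2)[0]:
    if cv2.contourArea(c)>150:
        w=(onz(W,c[:,0],.006)[:,:2]*1000).astype(np.float32);print(cv2.boundingRect(c),cv2.minEnclosingCircle(w),cv2.boundingRect(w))
cv2.imwrite("pics/w7.png",im)
```

```text
[0.56003823 0.24189343 0.09694433] 0.04533758170683597 28.875
[282 208]
(237, 165, 90, 68) ((562.5382690429688, 242.9001922607422), 32.70732498168945) (530, 210, 51, 65)
```

View pics/w7.png

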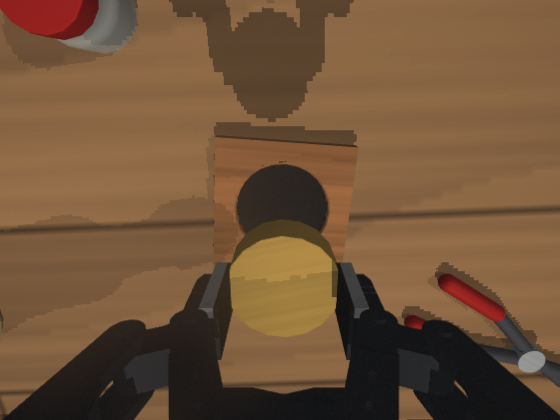

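The pocket centre re-measures at (562.5, 242.9), with the disc held above it. Lowering and releasing.

Call:
send_rows([
  {"dx":0,"dy":0,"dz":-1.2,"roll":0,"claw":-0.2},
  {"dx":0,"dy":0,"dz":-2.3,"roll":0,"claw":-0.2},
  {"dx":0,"dy":0,"dz":-3,"roll":0,"claw":-0.2},
  {"dx":0,"dy":0,"dz":-3.4,"roll":0,"claw":-0.2},
  {"dx":0,"dy":0,"dz":-3.48,"roll":0,"claw":-0.2},
])

```text
clock: 29.5
tcp_pos: [0.5623, 0.2429, 0.0141]
orientation: [-0.0, 0.021, 1.0, -0.0]
wrist_force: [-1.3, 1.4, -3.1]
finger_gap: 0.0454
grip_force: 83.3
```

Call:
send_rows([
  {"dx":0,"dy":0,"dz":-0.02,"roll":0,"claw":-0.2},
  {"dx":0,"dy":0,"dz":-0.02,"roll":0,"claw":-0.2},
  {"dx":0,"dy":0,"dz":-0.02,"roll":0,"claw":0.3},
  {"dx":0,"dy":0,"dz":-0.02,"roll":0,"claw":0.6},
  {"dx":0,"dy":0,"dz":-0.02,"roll":0,"claw":0.6},
])

```text
clock: 30.12
tcp_pos: [0.5628, 0.2433, 0.0144]
orientation: [0.001, 0.021, 1.0, 0.0]
wrist_force: [-0.1, -0.9, -0.5]
finger_gap: 0.0685
grip_force: 0.0
```

Call:
send_rows([
  {"dx":0,"dy":0,"dz":0.6,"roll":0,"claw":0.6},
  {"dx":0,"dy":0,"dz":2,"roll":0,"claw":0.8},
  {"dx":0,"dy":0,"dz":4,"roll":0,"claw":1},
  {"dx":0,"dy":0,"dz":5.5,"roll":0,"claw":1},
  {"dx":0,"dy":0,"dz":5.5,"roll":0,"claw":1},
])

```text
clock: 30.75
tcp_pos: [0.5651, 0.244, 0.1566]
orientation: [0.004, 0.021, 1.0, 0.001]
wrist_force: [-0.3, 1.2, 0.6]
finger_gap: 0.0859
grip_force: 0.0
```

Run:
```python
from workcell import *
from h import *
W=read_camera("wrist");s=get_state();print(s["tcp_pos"],s["finger_gap"],s["clock"]);im=W["image"];h=cv2.cvtColor(im,cv2.COLOR_BGR2HSV)
u=proj(W,[.5625,.2429,.026])[0].astype(int);print(u)
m=((h[...,0]>15)&(h[...,0]<32)&(h[...,1]>120)&(h[...,2]>90)).astype(np.uint8);m[:,:u[0]-60]=0;m[:,u[0]+60:]=0;m[:u[1]-60]=0;m[u[1]+60:]=0
m=cv2.morphologyEx(m,cv2.MORPH_OPEN,np.ones((3,3)))
for c in cv2.findContours(m,0,2)[0]:
    if cv2.contourArea(c)>150:
        w=(onz(W,c[:,0],.026)[:,:2]*1000).astype(np.float32);print(cv2.boundingRect(c),cv2.minEnclosingCircle(w),cv2.minAreaRect(w))
```

```text
[0.56375421 0.24355047 0.15409784] 0.08521036051925257 30.8
[280 191]
(252, 161, 61, 59) ((562.5404663085938, 244.09548950195312), 25.110849380493164) ((562.254638671875, 244.1175079345703), (49.041839599609375, 49.107933044433594), 87.6368408203125)
```

The round block is centred in its pocket at (562.5, 244). Last is the square at (395.1, -268.5), with its sides at 41.9°.

Call:
send_rows([
  {"dx":-0.72,"dy":-2.2,"dz":0,"roll":-1.1,"claw":1},
  {"dx":-1.44,"dy":-4.4,"dz":0,"roll":-2.2,"claw":1},
  {"dx":-2.16,"dy":-6.6,"dz":0,"roll":-3.3,"claw":1},
  {"dx":-2.88,"dy":-8.8,"dz":0,"roll":-4.4,"claw":1},
  {"dx":-3.6,"dy":-11,"dz":0,"roll":-5.5,"claw":1},
])

```text
clock: 31.42
tcp_pos: [0.4707, -0.0332, 0.1503]
orientation: [-0.001, 0.396, 0.918, -0.0]
wrist_force: [0.5, -0.2, 0.6]
finger_gap: 0.0856
grip_force: 0.0
```

Call:
send_rows([
  {"dx":-0.72,"dy":-2.2,"dz":0,"roll":-0.21,"claw":1},
  {"dx":-1.44,"dy":-4.4,"dz":0,"roll":-0.21,"claw":1},
  {"dx":-2.2,"dy":-6.6,"dz":0,"roll":-0.21,"claw":1},
  {"dx":-2.9,"dy":-8.6,"dz":0,"roll":-0.21,"claw":1},
  {"dx":-3.09,"dy":-9.47,"dz":0,"roll":-0.21,"claw":1},
])

```text
clock: 32.05
tcp_pos: [0.3933, -0.2705, 0.1503]
orientation: [-0.001, 0.409, 0.912, 0.0]
wrist_force: [1.8, 0.6, 0.5]
finger_gap: 0.0853
grip_force: 0.0
```

Call:
send_rows([
  {"dx":0,"dy":0,"dz":0,"roll":0,"claw":1},
  {"dx":0,"dy":0,"dz":-1.5,"roll":0,"claw":1},
  {"dx":0,"dy":0,"dz":-3.3,"roll":0,"claw":1},
  {"dx":0,"dy":0,"dz":-4.8,"roll":0,"claw":1},
  {"dx":0,"dy":0,"dz":-5.4,"roll":0,"claw":1},
])

```text
clock: 32.67
tcp_pos: [0.3934, -0.2653, 0.0135]
orientation: [-0.003, 0.407, 0.914, 0.001]
wrist_force: [-0.5, -0.0, -0.2]
finger_gap: 0.0852
grip_force: 0.0
```

Call:
send_rows([
  {"dx":0,"dy":0,"dz":-0.44,"roll":0,"claw":1},
  {"dx":0,"dy":0,"dz":-0.44,"roll":0,"claw":0.7},
  {"dx":0,"dy":0,"dz":-0.44,"roll":0,"claw":0.4},
  {"dx":0,"dy":0,"dz":-0.44,"roll":0,"claw":0},
  {"dx":0,"dy":0,"dz":-0.44,"roll":0,"claw":0},
], grip_force=100)

```text
clock: 33.3
tcp_pos: [0.3954, -0.269, 0.007]
orientation: [0.001, 0.408, 0.913, -0.0]
wrist_force: [-3.7, 1.4, 8.6]
finger_gap: 0.0568
grip_force: 104.5
```

Call:
send_rows([
  {"dx":0,"dy":0,"dz":0.8,"roll":0,"claw":0},
  {"dx":0,"dy":0,"dz":2.2,"roll":0,"claw":0},
  {"dx":0,"dy":0.2,"dz":3.6,"roll":0,"claw":0},
  {"dx":0.3,"dy":1,"dz":4.4,"roll":0,"claw":0},
  {"dx":0.7,"dy":2.6,"dz":4.4,"roll":0,"claw":0},
])

```text
clock: 33.92
tcp_pos: [0.4143, -0.2049, 0.1177]
orientation: [0.003, 0.409, 0.913, -0.0]
wrist_force: [0.9, 0.1, -5.0]
finger_gap: 0.0564
grip_force: 109.4
```

Call:
send_rows([
  {"dx":0.5,"dy":2,"dz":0,"roll":1.1,"claw":0},
  {"dx":1,"dy":4,"dz":0,"roll":2.2,"claw":0},
  {"dx":1.5,"dy":6,"dz":0,"roll":3.3,"claw":0},
  {"dx":1.9,"dy":7.5,"dz":0,"roll":4.4,"claw":0},
  {"dx":2.06,"dy":7.99,"dz":0,"roll":5.45,"claw":0},
])

```text
clock: 34.55
tcp_pos: [0.4639, -0.0014, 0.1154]
orientation: [-0.0, 0.035, 0.999, 0.0]
wrist_force: [-0.1, -0.9, -4.1]
finger_gap: 0.0562
grip_force: 109.4
```

Call:
send_rows([
  {"dx":0,"dy":0,"dz":0,"roll":0,"claw":0},
  {"dx":0,"dy":0,"dz":-1,"roll":0,"claw":0},
  {"dx":0,"dy":0,"dz":-2,"roll":0,"claw":0},
  {"dx":0,"dy":0,"dz":-2.4,"roll":0,"claw":0},
  {"dx":0,"dy":0,"dz":-2.4,"roll":0,"claw":0},
])

```text
clock: 35.17
tcp_pos: [0.4635, -0.0043, 0.055]
orientation: [-0.001, 0.04, 0.999, 0.0]
wrist_force: [-0.3, 0.1, -4.2]
finger_gap: 0.0563
grip_force: 109.3
```

Run:
```python
from workcell import *
from h import *
W=read_camera("wrist");s=get_state();print(s["tcp_pos"],s["orientation"],s["finger_gap"],s["wrist_force"],s["clock"]);im=W["image"]
u=proj(W,[.464,-.0037,.006])[0].astype(int);print(u)
m=(im.max(2)<60).astype(np.uint8);m[:,:u[0]-90]=0;m[:,u[0]+90:]=0;m[:max(0,u[1]-120)]=0;m[u[1]+60:]=0
for c in cv2.findContours(m,0,2)[0]:
    if cv2.contourArea(c)>150:
        w=(onz(W,c[:,0],.006)[:,:2]*1000);print(cv2.boundingRect(c),w.min(0),w.max(0))
```

```text
[ 0.46422067 -0.00429265  0.0556529 ] [-1.47617876e-05  4.00312829e-02  9.99198426e-01  2.86260137e-05] 0.0566294924667939 [ 0.38694059 -0.61134223 -4.8802819 ] 35.225
[282 235]
(203, 268, 15, 27) [482.56552848 -57.41669487] [501.03096963 -47.02344451]
(349, 267, 17, 28) [488.60268694  34.80680583] [508.38187059  44.91067361]
(218, 174, 134, 39) [424.05095184 -39.13152655] [452.44978066  37.30702935]
```

The near edge of the square pocket matches the expected corners to about 1 mm. Lowering the block and releasing.

Call:
send_rows([
  {"dx":0,"dy":0,"dz":-0.8,"roll":0,"claw":0},
  {"dx":0,"dy":0,"dz":-1.4,"roll":0,"claw":0},
  {"dx":0,"dy":0,"dz":-1.66,"roll":0,"claw":0},
  {"dx":0,"dy":0,"dz":-1.7,"roll":0,"claw":0},
  {"dx":0,"dy":0,"dz":-1.7,"roll":0,"claw":0},
])

```text
clock: 35.85
tcp_pos: [0.4648, -0.004, 0.0135]
orientation: [0.001, 0.039, 0.999, -0.0]
wrist_force: [0.5, 0.3, -5.1]
finger_gap: 0.0567
grip_force: 109.3
```

Call:
send_rows([
  {"dx":0,"dy":0,"dz":0,"roll":0,"claw":0.5},
  {"dx":0,"dy":0,"dz":0,"roll":0,"claw":0.9},
  {"dx":0,"dy":0,"dz":0,"roll":0,"claw":0.9},
  {"dx":0,"dy":0,"dz":0,"roll":0,"claw":0.9},
  {"dx":0,"dy":0,"dz":0.6,"roll":0,"claw":0.9},
])

```text
clock: 36.48
tcp_pos: [0.4632, -0.0037, 0.0272]
orientation: [-0.001, 0.039, 0.999, 0.0]
wrist_force: [-0.3, 0.2, -0.1]
finger_gap: 0.0808
grip_force: 0.0
```

Call:
send_rows([
  {"dx":0,"dy":0,"dz":2,"roll":0,"claw":1},
  {"dx":0,"dy":0,"dz":4,"roll":0,"claw":1},
  {"dx":0,"dy":0,"dz":6,"roll":0,"claw":1},
  {"dx":0,"dy":0,"dz":7,"roll":0,"claw":1},
  {"dx":0,"dy":0,"dz":7,"roll":0,"claw":1},
])

```text
clock: 37.1
tcp_pos: [0.4657, -0.0041, 0.2049]
orientation: [0.002, 0.039, 0.999, -0.0]
wrist_force: [-0.2, -0.2, 0.6]
finger_gap: 0.0856
grip_force: 0.0
```

Run:
```python
from workcell import *
from h import *
W=read_camera("wrist");S=read_camera("scene");T=read_camera("top");s=get_state();print(s["tcp_pos"],s["wrist_force"],s["clock"]);im=W["image"]
b=im.astype(int);u=proj(W,[.464,-.0037,.024])[0].astype(int)
m=((b.min(2)>75)&(b.max(2)-b.min(2)<35)).astype(np.uint8);m[:,:u[0]-60]=0;m[:,u[0]+60:]=0;m[:max(0,u[1]-60)]=0;m[u[1]+60:]=0
for c in cv2.findContours(m,0,2)[0]:
    if cv2.contourArea(c)>300:print(cv2.minAreaRect((onz(W,c[:,0],.024)[:,:2]*1000).astype(np.float32)))
cv2.imwrite("pics/end.png",np.hstack([cv2.resize(S["image"][120:330,170:430],(400,323)),cv2.resize(T["image"][130:290,110:400],(400,221)).copy() if 0 else cv2.copyMakeBorder(cv2.resize(T["image"][130:290,110:400],(400,221)),0,102,0,0,0)]))
```

```text
[ 0.46339581 -0.00370146  0.20157835] [-0.72744585  0.50454101 -0.37952837] 37.25
((465.019287109375, -3.1093902587890625), (59.57566452026367, 58.74925231933594), 85.6114273071289)
```

View pics/end.png

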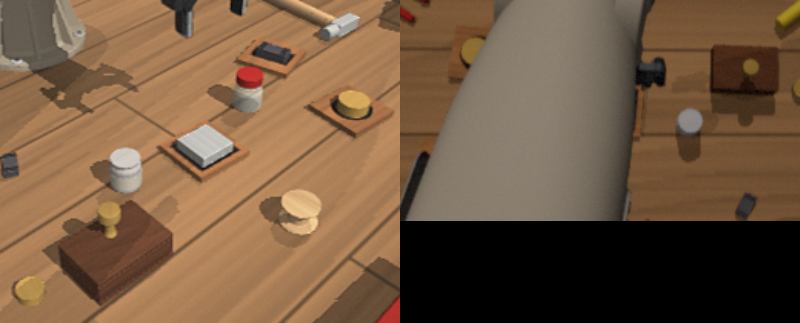

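The final views show all three blocks in their matching holders, the case shut, the red-capped jar standing where it was and the arm clear. Handing in.

```bash
python3 -c "
from workcell import *
print(hand_in())"
```

```text
the job is handed in; nothing more can be done
None
```

I handed the job in at about 37 s: the silver box is upright in the shut case, the oblong, round and square blocks lie flat near the middle of their matching pockets, and the red-capped jar was not touched.

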